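# Unlatch the transport case and take out the tube rack

### The job

Lift the draw latch lever on the front of the grey case past its centre so that the hook comes free, swing the lid wide open, up to its stop, and take out the aluminium tube rack (not the square box beside it). Set the rack down upright on the floor of the steel tray, lined up with the tray's long side, without dropping it. Then close the lid fully again, leaving the latch undone and the square box in the case; do not disturb the other things on the bench.

Things in the scene. Friction and masses are not known exactly. Their poses are not given: they have to be found in the camera images.
- case: Grey plastic case fixed to the bench, 150 (its x) x 230 (its y) x 112 mm high, with lid 134, with lid knob 165. Origin: centre of its underside, z up; its front (-x, with the latch in the middle) faces the robot. Inside 134 x 214 mm, floor 52 mm above the underside, walls 8 mm. The rack stands about 50 mm left or right (y) of the middle, the square box in the other half; which varies.
- latch_grip (a point): Point to take the steel latch lever: mid width, at (-21, 0, -48) mm from the pivot in the case frame when shut, so 44 mm above the bench and 33 mm out from the front face. Lever 24 mm wide (case y), 4 thick, 60 long, tip flared outward; shut it hangs tip down. Above it are the lid and keeper: come in leaning back to the robot, 22 to 40 degrees, and pinch its two sides; it may turn between the fingers.
- latch_pivot (a point): Pivot of the latch lever, at (-87, 0, 92) mm in the case frame; axis along the case's y.
- latch (a joint): Lever angle, rad: 0 shut (hanging down), grows as the tip swings outward (case -x) and up; 1.57 sticks straight out; stop 2.0. Spring over-centre: pulls shut below 0.75 (about 6 N at the tip to overcome), beyond it snaps open by itself and rests near 1.7. The hook holds the lid's keeper down until the lever is past centre, then comes away in front of it.
- lid_knob (a point): Centre of the black round knob on the lid: 30 mm across, standing 31 mm above the lid top (upper 19 mm is the widest), mid width near the front; with the lid shut 122 mm in front of the hinge line and 42 mm above it. Turns with the lid (faces backward once open); pinched along the case's y it may turn between the fingers.
- lid_hinge (a point): Middle of the lid's hinge line, along the case's y, at (77, 0, 112) mm in the case frame; its z axis is square to the lid (up when shut).
- lid (a joint): Lid angle, rad: 0 shut, grows as the front edge rises and goes back; stop at 1.25, wide open, the lid still leaning 18 degrees forward over the case (front edge then 255 mm above the bench, 50 mm in front of the hinge): inside the case lean the hand back toward the robot. Stiff hinge, stays at any angle; about 4 N at the knob moves it. Lid 152 x 232 x 22 mm.
- rack: Aluminium tube rack, a solid block 34 (its x) x 110 (its y, long axis) x 38 mm high, 0.18 kg, with a row of round holes in its top. Origin: centre of its underside, z up. It lies in the case with its long axis about along the case's x (front to back), on the inner floor; grasp it across the 34 mm.
- cryo: Square card box with a lift-off lid, 70 x 70 x 49 mm, in the other half of the case; stays there. Origin: centre of its underside.
- tray: Shallow stainless steel tray, loose, 0.7 kg, 216 (its x, long side) x 146 (its y) mm, rim 15 mm high, inner floor 208 x 138 mm, 3 mm above its underside. Origin: centre of its underside, z up. Left of the case.
- marker: Marker pen, 134 mm long, 15 mm high, lying between case and tray; leave alone. Origin: centre of its underside.
- petri: Petri dish, 66 mm across, 13 mm high, in front of the case; leave alone.
- sample_box: White sample box, 89 x 127 x 48 mm, left of the tray; leave alone.
- bottle: White bottle, 62 mm across, 125 mm tall, behind the tray; leave alone.
- tape: Roll of tape lying flat, 104 mm across, 25 mm high, at the front left; leave alone.
- timer: Small timer standing, 24 x 68 x 62 mm, at the right; leave alone.

How it is judged (in metres and radians):
On the way, in this order (a step that is already met when the one before it is completed fails the run):
1. the latch lever is swung past its centre and the hook is free, the lid still down (value of joint latch above 1.4 rad and value of joint lid below 0.08 rad), for 0.1 s.
2. the lid is wide open (value of joint lid above 1.05 rad), for 0.2 s.
3. the rack stands released on the tray floor, lined up with the tray, the lid still up (z of rack in the frame of tray between -0.002 and 0.008 m and angle between rack's own z axis and vertical below 0.1 rad and x of rack in the frame of tray between -0.056 and 0.056 m and y of rack in the frame of tray between -0.055 and 0.055 m and angle between the y axis of rack and the x axis of tray, either way round below 0.35 rad and contact force between rack and the fingers below 0.05 N and value of joint lid above 0.8 rad), for 0.3 s.
At the end, for the whole second after the job is handed in: Rack upright and released on the tray floor (underside within 8 mm of the tray's, tilt < 0.1 rad, centre within 56 mm along and 55 mm across, long axes within 0.35 rad); lid shut (< 0.04 rad); latch lever open (> 1.2 rad); square box on the floor of the case (z of rack in the frame of tray between -0.002 and 0.008 m and angle between rack's own z axis and vertical below 0.1 rad and x of rack in the frame of tray between -0.056 and 0.056 m and y of rack in the frame of tray between -0.055 and 0.055 m and angle between the y axis of rack and the x axis of tray, either way round below 0.35 rad and contact force between rack and the fingers below 0.05 N and linear speed of rack below 0.02 m/s and value of joint lid below 0.04 rad and value of joint latch above 1.2 rad and x of cryo in the frame of case between -0.067 and 0.067 m and y of cryo in the frame of case between -0.107 and 0.107 m and z of cryo in the frame of case below 0.06 m); the robot touches nothing.
It fails at once if a bystander is shoved more than 30 mm (distance of any of marker, petri, sample_box, bottle, tape, timer from where it was at the start of the episode above 0.03 m).
It fails at once if the square box is lifted out of the case (z of cryo in the frame of case above 0.09 m).
It fails at once if the rack is dropped (contact force between rack and the fingers below 0.01 N and linear speed of rack above 0.35 m/s and z of rack in the frame of tray above 0.012 m).
It also fails if it takes over 72 s, if anything falls off the work surface, if the arm or the gripper's body presses on something with over 40 N, if the wrist force passes 120 N, or if a joint passes its speed limit or range.

### The arm

A 6-joint arm with a two-finger parallel gripper is mounted at the origin on a cart in front of the work surface, level with it; the furniture and walls round the work are solid. World frame = base frame: x ahead of the robot, y to its left, z up, the work surface at z = 0. Lengths are in mm, angles in degrees, forces in N, time in s.
With the tool pointing down it reaches from about 325 to 850 mm from the base axis. Payload 4.4 kg.
Tool frame: the origin (TCP) lies midway between the tips of the shut fingers; the grasp point (between the pads) lies 19 mm behind it; z points along the fingers, y is the line along which they close (so a half turn about z gives the same grasp; the last joint's range is limited). The gripper opens to 94 mm and grips with 3 to 60 N. Pads are 16 mm wide; open, the fingers measure 119 mm over their backs; the gripper's body (75 mm by 177 mm) begins 78 mm behind the grasp point.
Start: joints at [-85.972, 11.837, 88.321, -0, 79.842, -8.623], TCP at [125.918, -561.045, 205.447] pointing down, gripper open.
Joint ranges: [-156.59, 156.59], [-49.26, 127.26], [12.9, 141.05], [-63.56, 243.56], [4.71, 150.69], [-161.64, 161.64]. Speed limits (degrees/s): [159.86, 159.86, 180, 180, 180, 180].

### API

Orientations are given as [roll, pitch, yaw] about the fixed x, y, z axes, in that order (R = Rz(yaw) Ry(pitch) Rx(roll)).
In Python, from cell import status, cams, r gives the robot as it stands.
- The arm moves only by the shell command python3 -m jog 'ROWS' [FORCE]. ROWS is JSON, one flat list of numbers, 5 for each row, row after row: the shift along the world's x, y, z in mm, then the turn about the world's z in degrees, then the finger opening in mm, from 0 to 94. A call has exactly 8 rows; each row shifts and turns the commanded pose from where the row before left it; what a row does not reach is not made up. A row lasts 1/8 s, in which the tool goes at most 62.5 mm and 10.7 degrees, less where a joint would pass 70% of its speed; a pose out of reach is approached as far as the arm can. A call is refused whole if a number of a shift passes 62.5 or a number of a turn 10.7, either way. A call with a gripper value outside its range is refused whole. The fingers move at their own pace and stop on an object; FORCE is the grip in N (left out, the last holds). Time passes only in rows, so rows that do not move let the fingers close, or fill a call up. It gives the time, the measured TCP pose, the force, the opening and the grip force at its end, in the units of the state.
- status.sense(): the state, without advancing time (a new reading comes with each control period).
- cams.snapshot(name): name is "side" or "top"; returns (picture, depth): 384x512x3 uint8, red, green, blue; 384x512 float32, mm along the optical axis (not along the pixel's ray), 0 where there is no reading.
- cams.calibration(name): a dict with "fx", "fy", "cx", "cy" (pixels), "view" (4x4, takes a point from world to camera coordinates). Camera axes: x right, y up, looking along -z (the intrinsics and any distortion apply to the point x, -y, -z); pixel columns grow to the right and rows downward; lengths in mm; the calibration is good to about 2 mm. A picture is of the moment at which its call begins. calibration takes no time and is no camera call.
- r.job_done(): hands the job in; it is judged then, once.
Trained networks look in the newest picture that a camera, given by its name, has taken for a name from the list of things; names that differ only in an ending like _2 or _b are one class to them, and where a whole thing is asked for, a point or a joint stands for the part that bears it (a point fixed in the world has none). Each returns a list of dicts, best first, with "p" (0 to 1); they miss things now and then, are a little off and sometimes report something else, mostly with a low value. They report only what shows in the picture. A call takes as long as a camera call.
- cams.find_in(camera, name): "bbox" ([centre column, centre row, width, height] in pixels, round what is visible of it).
- cams.spot_point(camera, name): "uv" ([column, row] in pixels: a listed point, or the origin of a listed thing).
The state is a dict: "clock": time; "joint_pos": joint angles; "qd": joint speeds; "joint_torque": joint torques, N m; "tool_pos": TCP position; "tool_rot": TCP orientation; "force": force on the tool from outside, world axes, zero at the start; "wrist_torque": the same for the moment, N m; "gripper_width": finger opening in mm; "grip_force": force on a finger pad.
Only numpy, scipy, OpenCV 4.12 (cv2) and the standard library are available. Lean on these libraries where they do the work, as an engineer would, in place of code of your own. Each camera call takes 0.05 s, during which the arm holds its last target. There are 200 camera calls.

## Working session

There is one attempt and no reset: what is moved stays moved. The work goes in short steps, Python scripts to look and compute and a shell command to move; the robot and the scene stay as the last step left them, time stands still between calls to the robot, and variables do not carry over. Pictures are saved under pics/ and viewed, at most 10 in all, crops included, and the job is handed in when it is done.

```bash
ls; mkdir -p pics
cat > h.py <<'E'
import numpy as np, cv2
from cell import status, cams, r
def ray(c,uv):
    k=cams.calibration(c); V=np.array(k["view"]); R=V[:3,:3]; t=V[:3,3]
    d=np.array([(uv[0]-k["cx"])/k["fx"],-(uv[1]-k["cy"])/k["fy"],-1.])
    return -R.T@t, R.T@d
def atz(c,uv,z):
    o,d=ray(c,uv); return o+d*(z-o[2])/d[2]
def cloud(c,dep):
    k=cams.calibration(c); V=np.array(k["view"]); v,u=np.mgrid[:dep.shape[0],:dep.shape[1]]
    P=np.stack([(u-k["cx"])/k["fx"]*dep,-(v-k["cy"])/k["fy"]*dep,-dep],-1)
    return (P-V[:3,3])@V[:3,:3]
def proj(c,p):
    k=cams.calibration(c); V=np.array(k["view"]); q=V[:3,:3]@np.array(p)+V[:3,3]
    return [round(k["cx"]+k["fx"]*q[0]/-q[2]),round(k["cy"]+k["fy"]*-q[1]/-q[2])]
E
python3 - <<'E'
from h import *
s=status.sense(); print(s["clock"],s["tool_pos"],s["tool_rot"],s["gripper_width"])
for c in ("top","side"):
    p,d=cams.snapshot(c); cv2.imwrite(f"pics/{c}0.png",p[...,::-1]); np.save(f"{c}0.npy",d)
    k=cams.calibration(c); print(c,{a:b for a,b in k.items() if a!="view"},ray(c,(256,192)))
    for n in ("case","latch_grip","latch_pivot","lid_knob","lid_hinge","tray","marker","petri","bottle"):
        f=cams.spot_point(c,n)
        if f:
            z=dict(latch_grip=44,latch_pivot=92,lid_knob=154,lid_hinge=112).get(n,0)
            print(n,round(f[0]["p"],2),np.round(f[0]["uv"]),atz(c,f[0]["uv"],z).round())
a=cv2.imread("pics/top0.png");b=cv2.imread("pics/side0.png")
cv2.imwrite("pics/both0.png",cv2.resize(np.vstack([a,b]),(450,600)) if 0 else cv2.resize(np.hstack([a,b]),(800,300)))
E
```

```text
pics
0.0 [ 125.86070696 -560.20123773  204.27426519] [-1.79868855e+02 -1.98907368e-02  1.26528711e+01] 93.9798039999955
top {'fx': 371.3674148998154, 'fy': 371.3674148998154, 'cx': 255.65636140529602, 'cy': 194.38703139983178} (array([ 258.99678131,   30.55948442, 1437.55274954]), array([ 0.20653111,  0.00929414, -0.97841744]))
case 0.71 [266. 180.] [612.   9.   0.]
latch_grip 0.63 [276. 202.] [517. -36.  44.]
latch_pivot 0.59 [274. 198.] [525. -26.  92.]
lid_knob 0.89 [273. 182.] [570. -15. 154.]
lid_hinge 0.59 [272. 153.] [692.  -6. 112.]
marker 0.48 [227. 216.] [461. 150.   0.]
petri 0.56 [275. 247.] [352. -40.   0.]
bottle 0.87 [182. 152.] [710. 351.   0.]
side {'fx': 451.93745214348235, 'fy': 451.93745214348235, 'cx': 245.311093938759, 'cy': 196.5886653346074} (array([  108.94251767, -1060.2352893 ,  1163.29130349]), array([ 0.30457807,  0.6983308 , -0.64825055]))
case 0.9 [268. 226.] [622.   1.   0.]
latch_grip 0.66 [241. 231.] [506. -31.  44.]
latch_pivot 0.62 [244. 219.] [520. -26.  92.]
lid_knob 0.95 [258. 199.] [576.  -9. 154.]
lid_hinge 0.65 [287. 200.] [690.  -7. 112.]
tray 0.86 [213. 184.] [512. 301.   0.]
marker 0.57 [214. 210.] [466. 150.   0.]
petri 0.64 [202. 255.] [355. -49.   0.]
bottle 0.61 [256. 167.] [719. 347.   0.]
```

View pics/top0.png

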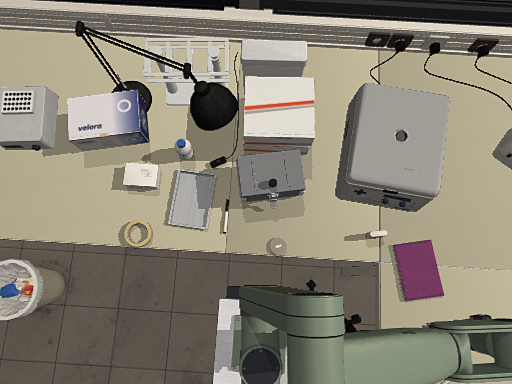

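View pics/side0.png

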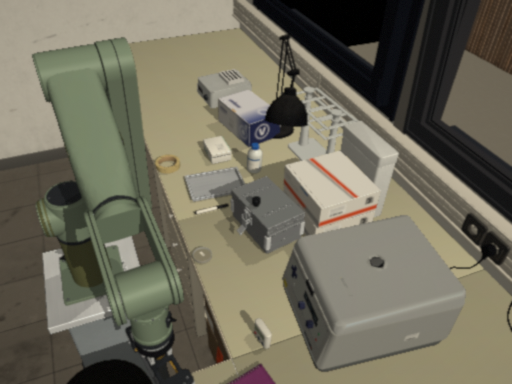

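The top view shows the closed case at about (271,175), its knob at (273,183) and the latch at (274,199). The tray is at (191,198), the marker at (227,216), the petri dish at (277,246), and a stack of boxes stands behind the case. Next I fit the poses from depth.

Run:
```python
from h import *
d=np.load("top0.npy"); P=cloud("top",d)
v,u=np.mgrid[:384,:512]
def fit(m,n):
    q=P[m][:,:2].astype(np.float32); rc=cv2.minAreaRect(q); print(n,len(q),np.round(rc[0]),np.round(rc[1]),round(rc[2],1),P[m][:,2].mean().round())
box=lambda a,b,c,e:(u>=a)&(u<=b)&(v>=c)&(v<=e)&(d>0)
fit(box(230,310,145,205)&(abs(P[...,2]-134)<6),"lid")
fit(box(262,285,172,192)&(P[...,2]>145),"knob")
fit(box(262,285,190,212)&(P[...,2]>10)&(P[...,2]<120),"latch")
fit(box(163,218,160,232)&(P[...,2]>7)&(P[...,2]<22),"tray")
fit(box(220,233,195,236)&(P[...,2]>6)&(P[...,2]<25),"marker")
fit(box(240,320,70,143)&(P[...,2]>60),"stack")
fit(box(265,290,236,256)&(P[...,2]>5),"petri")
print("stack z",np.percentile(P[box(245,312,78,140)][:,2],[50,95]))
m=box(190,240,80,130); print("lamp",P[m][:,2].max(), P[m&(P[...,2]>150)].mean(0))
m=box(205,232,152,170)&(P[...,2]>5); print(P[m].mean(0).round(),P[m].max(0).round())
b=cv2.imread("pics/side0.png")[170:270,190:320]; cv2.imwrite("pics/c.png",cv2.resize(b,(780,600),interpolation=cv2.INTER_CUBIC))
```

```text
lid 2451 [605.  -6.] [165. 232.] 10.7 134.0
knob 58 [566. -13.] [27. 25.] 3.2 163.0
latch 166 [517. -27.] [51. 91.] 7.2 69.0
tray 662 [537. 301.] [279. 217.] 4.3 14.0
marker 112 [467. 155.] [150.  42.] 2.7 12.0
stack 5126 [852. -17.] [250. 264.] 2.6 179.0
petri 266 [358. -51.] [72. 96.] 3.3 12.0
stack z [181.25984195 185.62883087]
lamp 427.55749380779935 [753.86060694 194.18404632 363.93068484]
[676. 201.  16.] [719. 259.  27.]
```

View pics/c.png

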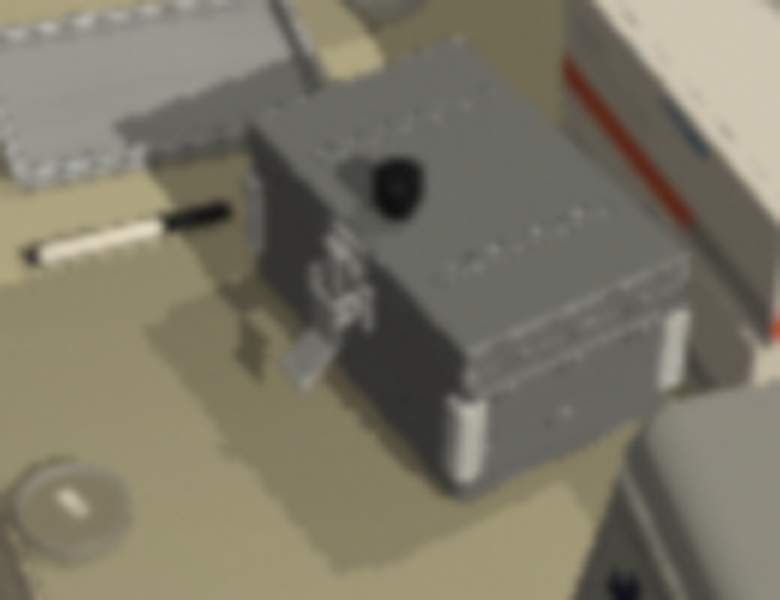

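The crop shows the lever hanging tip-down and flared outward around (310,355), with the knob at (398,188). I refine the case and tray yaw from their edges.

Run:
```python
from h import *
d=np.load("top0.npy"); P=cloud("top",d); v,u=np.mgrid[:384,:512]
m=(u>230)&(u<315)&(v>143)&(v<205)&(abs(P[...,2]-134)<5)
m=cv2.morphologyEx(m.astype(np.uint8),cv2.MORPH_OPEN,np.ones((5,5)))>0
def line(pts):
    a=cv2.fitLine(np.float32(pts),cv2.DIST_HUBER,0,.01,.01).ravel(); return np.degrees(np.arctan2(a[1],a[0])).round(1),a[2:].round()
cols=[c for c in range(248,298)]
print("front",line([P[v[:,c][m[:,c]].max(),c,:2] for c in cols if m[:,c].any() and not 262<c<286]))
print("back",line([P[v[:,c][m[:,c]].min(),c,:2] for c in cols if m[:,c].any()]))
rows=range(163,187)
print("L",line([P[q,u[q][m[q]].min(),:2] for q in rows]));print("R",line([P[q,u[q][m[q]].max(),:2] for q in rows]))
# tray: colour edges on interior floor
m=(u>163)&(u<220)&(v>160)&(v<235)&(P[...,2]>8)&(P[...,2]<20)&(d>0)&(P[...,0]<665)
n,l,st,_=cv2.connectedComponentsWithStats(m.astype(np.uint8)); i=1+st[1:,4].argmax(); q=P[l==i][:,:2].astype(np.float32)
print("tray",cv2.minAreaRect(q),st[i], np.percentile(P[(u>180)&(u<203)&(v>185)&(v<215)][:,2],50))
f=P[(u>170)&(u<205)&(v>130)&(v<165)&(P[...,2]>40)]; print("bottle",f.mean(0).round())
```

```text
front (np.float32(-80.5), array([552., -31.], dtype=float32))
back (np.float32(-87.9), array([678.,   0.], dtype=float32))
L (np.float32(-10.2), array([591.,  99.], dtype=float32))
R (np.float32(45.2), array([ 600., -103.], dtype=float32))
tray ((519.7862548828125, 292.104736328125), (154.50027465820312, 224.48623657226562), 85.52029418945312) [168 169  48  61 370] 2.873942097650888
bottle [691. 325. 109.]
```

Run:
```python
import cv2
a=cv2.imread("pics/top0.png")[140:240,160:315]; cv2.imwrite("pics/c2.png",cv2.resize(a,None,fx=5,fy=5,interpolation=cv2.INTER_CUBIC))
```

```text
(no output)
```

View pics/c2.png

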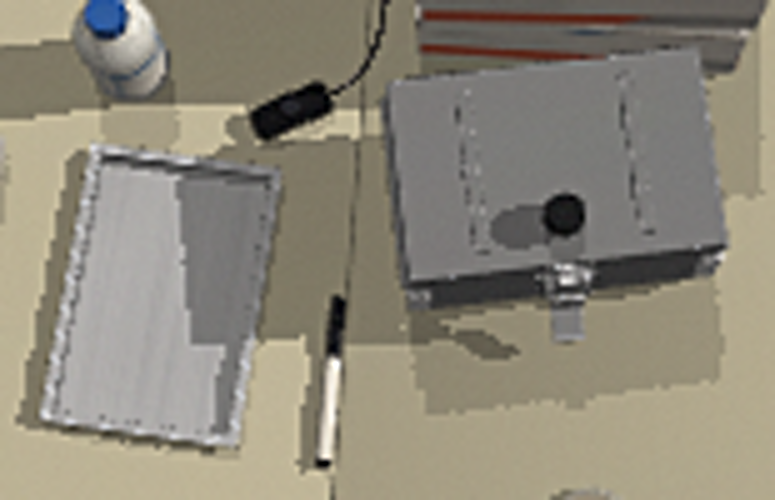

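The crop gives the lid corners at (388,86), (697,50), (723,245) and (407,278). The tray corners are (93,147), (281,172), (236,447) and (40,418), the knob is at (564,213), and the lever tip is at (568,338).

Run:
```python
from h import *
f=lambda p,z:atz("top",(p[0]/5+160-.4,p[1]/5+140-.4),z)[:2].round(1)
L=[f(p,134) for p in ((388,86),(697,50),(723,245),(407,278))]
T=[f(p,15) for p in ((93,147),(281,172),(236,447),(40,418))]
for n,q in(("lid",L),("tray",T)):
    ang=lambda v:np.degrees(np.arctan2(v[1],v[0])).round(1)
    print(n,q,"c",np.mean(q,0),"x-axis from sides",ang(q[0]-q[3]),ang(q[1]-q[2]),"from ends-90",ang(q[0]-q[1])-90,ang(q[3]-q[2])-90,[np.linalg.norm(q[i]-q[i-1]).round() for i in range(4)])
print("knob",f((564,213),165),"tip",f((568,338),34),"lever top",f((568,305),60), "pivot",f((568,272),92))
```

```text
lid [array([661.3, 119.6]), array([ 702.8, -105.1]), array([ 557.3, -129.3]), array([519.2,  95.8])] c [610.15  -4.75] x-axis from sides 9.5 9.4 from ends-90 10.5 9.599999999999994 [np.float64(144.0), np.float64(229.0), np.float64(147.0), np.float64(228.0)]
tray [array([633.3, 357.5]), array([622.1, 207.1]), array([402.9, 223.6]), array([415.9, 376. ])] c [518.55 291.05] x-axis from sides -4.9 -4.3 from ends-90 -4.299999999999997 -4.900000000000006 [np.float64(218.0), np.float64(151.0), np.float64(220.0), np.float64(153.0)]
knob [566.4 -12.9] tip [499.9 -25.5] lever top [520.7 -23.2] pivot [539.4 -20.6]
```

```bash
python3 - <<'E'
from h import *
a=np.radians(9.7); e=np.array([np.cos(a),np.sin(a)]); n=np.array([-e[1],e[0]])
for c in("top","side"):
    d=np.load(c+"0.npy"); P=cloud(c,d); q=P[...,:2]-[610,-5.5]; X=q@e; Y=q@n; Z=P[...,2]
    m=(d>0)&(X<-70)&(X>-150)&(abs(Y)<22)&(Z>12)
    o=np.argsort(X[m]); print(c); print(np.c_[X[m],Y[m],Z[m]][o].round().astype(int)[::2].tolist())
d=np.load("top0.npy"); P=cloud("top",d); print(P[145,395],P[205,380],P[195,390],P[120,280],P[140,250])
E
python3 -m jog '[30,60,0,-1,94, 45,50,0,-1,94, 45,50,0,-1,94, 45,50,0,0,94, 45,50,0,0,94, 20,60,0,0,94, 20,60,-10,0,94, 20,50,-30,0,94]' 20
```

```text
top
[[-115, 8, 40], [-114, -7, 44], [-112, 0, 39], [-111, 8, 40], [-109, 0, 45], [-109, -4, 40], [-108, 4, 44], [-107, -12, 50], [-106, -4, 46], [-105, 7, 49], [-105, 11, 48], [-103, -12, 50], [-103, -1, 53], [-101, 11, 50], [-100, -9, 53], [-99, -5, 53], [-98, 3, 53], [-97, 6, 49], [-96, -9, 54], [-95, -1, 53], [-94, 10, 55], [-93, -4, 84], [-93, 11, 71], [-93, -8, 80], [-93, 0, 84], [-93, 6, 66], [-92, -1, 60], [-91, 0, 93], [-91, -8, 88], [-90, -11, 102], [-89, 7, 89], [-89, 14, 89], [-88, -3, 112], [-87, 15, 101], [-87, 11, 98], [-87, 4, 112], [-86, -1, 89], [-86, -15, 100], [-86, -3, 121], [-85, -8, 97], [-83, 7, 97], [-83, -7, 125], [-83, 11, 116], [-82, -11, 119], [-82, 4, 126], [-82, -3, 121], [-80, 11, 121], [-79, -3, 126], [-79, 14, 117], [-79, -15, 119], [-79, -7, 123], [-78, 4, 124], [-78, 7, 124], [-77, 5, 84], [-77, 17, 107], [-76, -20, 104], [-76, 0, 130], [-76, -11, 123], [-76, -4, 126], [-75, 21, 120], [-75, 11, 129], [-74, 0, 139], [-74, -11, 131], [-74, 18, 34], [-73, 22, 14], [-73, 14, 28], [-73, 15, 48], [-73, 17, 105], [-73, -4, 130], [-72, 7, 132], [-72, 10, 13
[... 1851 characters left out ...]
43], [-72, -21, 125], [-72, -8, 129], [-72, 10, 33], [-72, -4, 35], [-72, -22, 89], [-72, -16, 46], [-72, -15, 102], [-72, -21, 93], [-72, -14, 111], [-71, -14, 115], [-71, 4, 13], [-71, -6, 132], [-71, 4, 37], [-71, -21, 69], [-71, -22, 45], [-71, -20, 78], [-71, -21, 49], [-71, 14, 129], [-70, -20, 63], [-70, -8, 23], [-70, -21, 19], [-70, -1, 26]]
[ 708.97281636 -423.92721718  224.29677546] [ 529.53074636 -427.2996262    55.08495063] [ 547.40128787 -428.67027524  157.75232179] [794.52855416 -27.70286088 180.04069336] [725.7322896   76.70781331 142.29684636]
clock: 2.0
tool_pos: [382.5, -150.5, 167.3]
tool_rot: [179.8, -0.3, 9.7]
force: [-0.1, -0.3, 0.2]
gripper_width: 93.5
grip_force: 0.0
```

```bash
python3 -m jog '[30,42,0,0,60, 30,42,-20,0,60, 26,41,-30,0,60, 26,0,-30,0,60, 0,0,-27,0,60, 0,0,-27,0,60, 0,0,0,0,60, 0,0,0,0,60]'
python3 - <<'E'
from h import *
for c in("side","top"):
    p,_=cams.snapshot(c); cv2.imwrite(f"pics/{c}1.png",p[...,::-1])
a=cv2.imread("pics/side1.png")[170:270,190:320]; b=cv2.imread("pics/top1.png")[150:240,220:320]
cv2.imwrite("pics/c3.png",np.hstack([cv2.resize(a,(400,308),interpolation=2),cv2.resize(b,(342,308),interpolation=2)]))
E
```

```text
clock: 3.0
tool_pos: [493.2, -26.7, 32.6]
tool_rot: [180.0, -0.1, 9.6]
force: [0.8, -0.0, -0.3]
gripper_width: 60.2
grip_force: 0.0
```

View pics/c3.png

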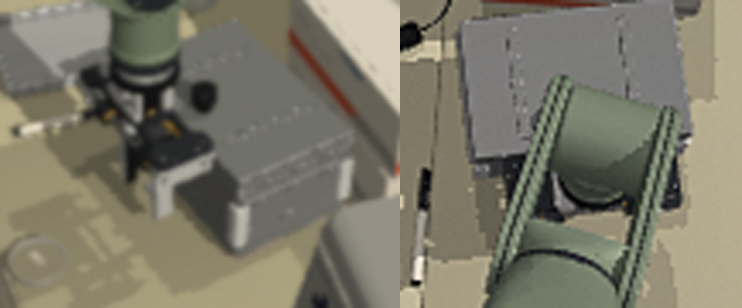

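The gripper straddles the lever with nothing touching, at about (165,180) in the left half. Closing now.

```bash
python3 -m jog '[0,0,0,0,20, 0,0,0,0,15, 0,0,0,0,15, 0,0,0,0,15, 0,0,0,0,15, 0,0,0,0,15, 0,0,0,0,15, 0,0,0,0,15]' 30
```

```text
clock: 4.1
tool_pos: [492.3, -26.0, 31.7]
tool_rot: [-180.0, 0.0, 9.6]
force: [-0.3, 3.9, 1.8]
gripper_width: 21.0
grip_force: 30.1
```

```bash
python3 -m jog '[-8,-1.4,5.3,0,15, -7.2,-1.2,6.6,0,15, -6,-1,7.8,0,15, -5.5,-1,11.5,0,15, -3,-0.5,16,0,15, 2.5,0.4,19.5,0,15, 1,0,5,0,15, 0,0,0,0,15]'
```

```text
clock: 5.1
tool_pos: [464.9, -31.1, 105.1]
tool_rot: [-180.0, 0.1, 9.6]
force: [-1.7, 3.3, 1.3]
gripper_width: 22.5
grip_force: 30.0
```

```bash
python3 -m jog '[0,0,0,0,60, 0,0,0,0,60, 0,0,0,0,60, 0,0,40,0,60, 0,0,60,0,60, 0,0,20,0,60, 0,0,0,0,60, 0,0,0,0,60]'
python3 - <<'E'
from h import *
p,d=cams.snapshot("side"); P=cloud("side",d); cv2.imwrite("pics/s2.png",p[...,::-1])
for n in("latch_grip","lid_knob"): print(n,cams.spot_point("side",n)[:2])
a=np.radians(9.7); e=np.array([np.cos(a),np.sin(a)]); n=np.array([-e[1],e[0]])
q=P[...,:2]-[610,-5.5]; X=q@e; Y=q@n; Z=P[...,2]; m=(d>0)&(X<-82)&(X>-170)&(abs(Y)<16)&(Z>12)&(Z<150)
o=np.argsort(X[m]); print(np.c_[X[m],Y[m],Z[m]][o].round().astype(int)[::3].tolist())
E
```

```text
clock: 6.1
tool_pos: [465.3, -31.0, 221.9]
tool_rot: [-179.9, 0.1, 9.6]
force: [0.2, -0.0, -0.3]
gripper_width: 60.1
grip_force: 0.0
latch_grip [{'uv': [232.8, 216.7], 'p': 0.61}, {'uv': [246.8, 219.0], 'p': 0.53}]
lid_knob [{'uv': [254.6, 199.9], 'p': 0.91}, {'uv': [202.7, 256.2], 'p': 0.48}]
[[-140, 2, 131], [-137, 1, 126], [-136, -10, 129], [-133, -11, 124], [-130, -13, 119], [-125, -5, 115], [-123, -15, 114], [-116, -10, 105], [-115, 6, 101], [-113, 10, 102], [-111, 5, 105], [-109, 2, 101], [-107, -7, 104], [-106, -12, 102], [-104, -2, 125], [-103, -1, 133], [-102, -12, 95], [-101, 3, 125], [-101, 3, 115], [-100, -2, 114], [-100, -8, 110], [-99, -1, 99], [-98, -6, 131], [-97, -11, 101], [-96, -1, 130], [-94, -13, 97], [-94, -4, 132], [-92, -8, 101], [-89, -3, 129], [-88, -2, 105], [-87, 5, 102], [-87, -14, 95], [-86, 2, 95], [-84, -16, 95], [-83, -13, 124], [-82, -12, 118]]
```

```bash
python3 -m jog '[50,9,0,0,60, 50,9,0,0,60, 0,0,-40,0,60, 0,0,-40,0,50, 0,0,0,0,20, 0,0,0,0,20, 0,0,0,0,20, 0,0,0,0,20]' 30; python3 -m jog '[0,0,0,0,20, 0,0,0,0,20, 0,0,2,0,20, 0,0,2,0,20, 0,0,2,0,20, 0,0,2,0,20, 0,0,0,0,20, 0,0,0,0,20]'
```

```text
clock: 7.25
tool_pos: [566.9, -12.3, 144.7]
tool_rot: [-179.9, -0.1, 9.7]
force: [-0.7, 4.8, 0.2]
gripper_width: 29.1
grip_force: 30.0
clock: 8.25
tool_pos: [569.2, -11.9, 151.5]
tool_rot: [-179.9, -0.4, 9.7]
force: [8.4, 6.9, -8.7]
gripper_width: 28.9
grip_force: 30.0
```

```bash
python3 -m jog '[9,1.5,12.5,0,20, 12.3,2.1,18.7,0,20, 15.5,2.6,16.2,0,20, 18,3.1,13.2,0,20, 20,3.4,9.8,0,20, 21.3,3.6,6.2,0,20, 17.5,3,2.2,0,20, 4,0.6,0,0,20]'; python3 -m jog '[2,0.4,0,0,20, 0,0,0,0,20, 0,0,0,0,20, 0,0,0,0,20, 0,0,0,0,20, 0,0,0,0,20, 0,0,0,0,20, 0,0,0,0,20]'
```

```text
clock: 9.25
tool_pos: [683.2, 9.0, 231.9]
tool_rot: [-179.8, 0.1, 9.7]
force: [-6.0, 7.8, 5.0]
gripper_width: 29.0
grip_force: 30.0
clock: 10.25
tool_pos: [684.9, 9.3, 232.0]
tool_rot: [-179.8, 0.0, 9.7]
force: [-3.7, 7.6, 3.8]
gripper_width: 29.2
grip_force: 30.0
```

```bash
python3 -m jog '[0,0,0,0,60, 0,0,0,0,60, 0,0,30,0,60, 0,0,60,0,60, -40,-10,20,0,60, -60,-30,0,0,60, -60,-60,0,0,60, -60,-60,0,0,60]'; python3 -m jog '[-60,-60,0,0,60, 0,0,0,0,60, 0,0,0,0,60, 0,0,0,0,60, 0,0,0,0,60, 0,0,0,0,60, 0,0,0,0,60, 0,0,0,0,60]'
python3 - <<'E'
from h import *
p,d=cams.snapshot("top"); np.save("top2.npy",d); cv2.imwrite("pics/t2.png",p[...,::-1])
for n in("rack","cryo","lid_knob","tray","case"): 
    for f in cams.spot_point("top",n)[:2]: print(n,f, atz("top",f["uv"],52).round())
cv2.imwrite("pics/c4.png",cv2.resize(p[120:240,160:320,::-1],(800,600),interpolation=2))
E
```

```text
clock: 11.25
tool_pos: [500.1, -121.3, 341.0]
tool_rot: [179.8, -0.1, 9.6]
force: [0.4, -0.2, 0.1]
gripper_width: 59.9
grip_force: 0.0
clock: 12.25
tool_pos: [457.4, -163.2, 340.1]
tool_rot: [-180.0, 0.0, 9.7]
force: [0.0, -0.0, 0.0]
gripper_width: 59.9
grip_force: 0.0
rack {'uv': [281.4, 176.0], 'p': 0.63} [620. -50.  52.]
cryo {'uv': [270.2, 154.4], 'p': 0.58} [704.  -2.  52.]
lid_knob {'uv': [270.8, 144.7], 'p': 0.65} [744.  -3.  52.]
tray {'uv': [196.7, 201.7], 'p': 0.9} [500. 266.  52.]
tray {'uv': [370.6, 233.6], 'p': 0.74} [ 419. -393.   52.]
case {'uv': [266.5, 180.2], 'p': 0.81} [600.   6.  52.]
```

View pics/c4.png

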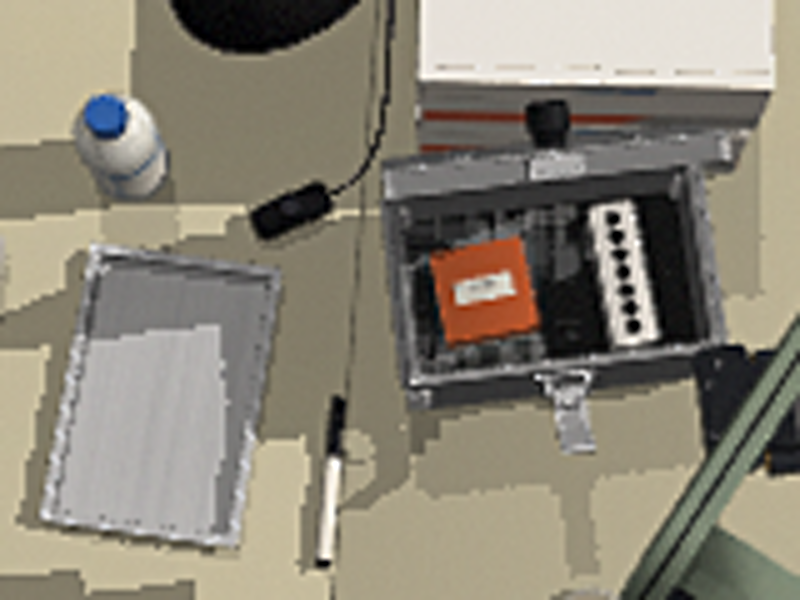

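The lid is open. The rack, in the right half, has its top corners at about (589,204), (633,200), (658,336) and (612,340). The orange square box is in the left half and the lever sticks out.

Run:
```python
from h import *
q=[atz("top",(p[0]/5+160-.4,p[1]/5+120-.4),90)[:2].round(1) for p in ((589,204),(633,200),(658,336),(612,340))]
print(q,np.mean(q,0)); ang=lambda v:np.degrees(np.arctan2(v[1],v[0])).round(1)
print(ang(q[0]-q[3]),ang(q[1]-q[2]))
print("holes",[atz("top",(p[0]/5+160-.4,p[1]/5+120-.4),90)[:2].round(1) for p in((612,219),(633,327))])
d=np.load("top2.npy"); P=cloud("top",d); v,u=np.mgrid[:384,:512]
m=(u>274)&(u<296)&(v>155)&(v<194)&(abs(P[...,2]-90)<7); print(m.sum(),cv2.minAreaRect(P[m][:,:2].astype(np.float32)),P[m].mean(0))
```

```text
[array([670.1, -29.9]), array([675.3, -62.9]), array([571.2, -86.1]), array([566.1, -52.1])] [620.675 -57.75 ]
12.0 12.6
holes [array([659.4, -47.7]), array([577. , -67.3])]
284 ((619.7471923828125, -70.48558044433594), (143.18942260742188, 75.72296142578125), 11.065043449401855) [618.53286037 -57.11698036  90.12676178]
```

```bash
python3 -m jog '[45,33,0,1,56, 45,33,-20,1,56, 45,33,-60,0.8,56, 0.5,0.5,-60,0,56, 0,0,-60,0,56, 0,0,-40,0,56, 0,0,-20,0,56, 0,0,-10,0,56]'; python3 -m jog '[0,0,-12,0,56, 0,0,0,0,56, 0,0,0,0,25, 0,0,0,0,25, 0,0,0,0,25, 0,0,0,0,25, 0,0,0,0,25, 0,0,0,0,25]' 40
```

```text
clock: 13.55
tool_pos: [581.2, -71.5, 82.7]
tool_rot: [-179.9, 0.1, 12.4]
force: [-0.3, -0.9, 0.4]
gripper_width: 56.0
grip_force: 0.0
clock: 14.55
tool_pos: [582.5, -71.3, 73.3]
tool_rot: [-180.0, -0.0, 12.5]
force: [-2.4, 3.4, 5.7]
gripper_width: 33.8
grip_force: 39.1
```

```bash
python3 -m jog '[0,0,0,0,52, 0,0,0,0,52, 5,1.1,-6,0,52, 5,1.1,-7,0,52, 0,0,0,0,25, 0,0,0,0,25, 0,0,0,0,25, 0,0,0,0,25]' 40; python3 -m jog '[0,0,0,0,25, 0,0,5,0,25, 0,0,15,0,25, 0,0,20,0,25, 0,0,20,0,25, 0,0,20,0,25, 0,0,0,0,25, 0,0,0,0,25]' 40
```

```text
clock: 15.55
tool_pos: [591.8, -69.5, 59.2]
tool_rot: [-180.0, 0.0, 12.5]
force: [-1.1, 0.2, -1.8]
gripper_width: 34.6
grip_force: 39.0
clock: 16.55
tool_pos: [591.8, -69.4, 139.3]
tool_rot: [-180.0, 0.0, 12.5]
force: [-0.1, 0.2, -3.2]
gripper_width: 34.8
grip_force: 39.0
```

```bash
python3 -m jog '[-30,0,5,0,25, -30,0,15,0,25, -30,20,20,0,25, -14,40,20,-3,25, 0,45,0,-3,25, 0,45,0,-3,25, 0,45,0,-3,25, 0,45,0,-3,25]'; python3 -m jog '[0,45,0,-2.1,25, 0,45,0,0,25, 0,34,-20,0,25, 0,0,-40,0,25, 0,0,-40,0,25, 0,0,0,0,25, 0,0,0,0,25, 0,0,0,0,25]';  python3 - <<'E'
from h import *
p,d=cams.snapshot("top"); s,_=cams.snapshot("side"); 
for c in("top","side"):
  for n in("rack","tray"): 
    for f in cams.spot_point(c,n)[:1]: print(c,n,f, atz(c,f["uv"],92 if n=="rack" else 0).round())
cv2.imwrite("pics/c5.png",np.vstack([cv2.resize(p[150:240,140:290,::-1],(500,300),interpolation=2),cv2.resize(s[130:220,150:300,::-1],(500,300),interpolation=2)]))
E
```

```text
clock: 17.55
tool_pos: [487.1, 171.8, 198.3]
tool_rot: [180.0, 0.1, -2.7]
force: [0.5, -0.3, -2.0]
gripper_width: 34.4
grip_force: 39.0
clock: 18.55
tool_pos: [489.9, 295.0, 101.8]
tool_rot: [-179.9, -0.2, -4.7]
force: [1.0, 0.4, -1.8]
gripper_width: 34.7
grip_force: 39.0
top rack {'uv': [184.4, 192.6], 'p': 0.39} [524. 308.  92.]
top tray {'uv': [195.9, 198.4], 'p': 0.79} [522. 279.   0.]
side rack {'uv': [214.1, 164.7], 'p': 0.55} [521. 305.  92.]
side tray {'uv': [212.9, 184.3], 'p': 0.62} [511. 299.   0.]
```

View pics/c5.png

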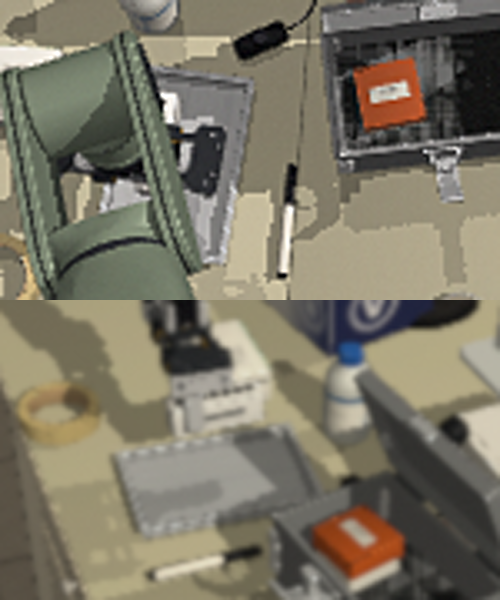

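The rack is held level over the tray and the case and box are undisturbed. Lowering.

```bash
python3 -m jog '[0,0,-25,0,25, 0,0,-25,0,25, 0,0,-20,0,25, 0,0,-10,0,25, 0,0,-5,0,25, 0,0,-3,0,25, 0,0,0,0,25, 0,0,0,0,25]'; python3 -m jog '[0,0,-1,0,25, 0,0,-1,0,25, 0,0,-1,0,25, 0,0,-0.5,0,25, 0,0,0,0,25, 0,0,0,0,25, 0,0,0,0,25, 0,0,0,0,25]'
```

```text
clock: 19.85
tool_pos: [488.7, 294.7, 12.1]
tool_rot: [-180.0, -0.1, -4.7]
force: [-0.6, -0.1, -1.3]
gripper_width: 34.1
grip_force: 39.0
clock: 20.85
tool_pos: [488.4, 294.6, 10.0]
tool_rot: [180.0, -0.0, -4.6]
force: [-3.9, -1.7, 11.2]
gripper_width: 34.6
grip_force: 39.0
```

Contact at 11 N, so the rack is on the tray floor. I release, rise straight up and check.

```bash
python3 -m jog '[0,0,0,0,40, 0,0,0,0,52, 0,0,0,0,52, 0,0,0,0,52, 0,0,10,0,52, 0,0,30,0,52, 0,0,60,0,52, 0,0,60,0,52]'; python3 -m jog '[0,0,60,2,60, 0,0,60,2,60, 0,0,60,2,60, 40,-40,0,2,60, 40,-40,0,2,60, 40,-40,0,2,60, 0,-40,0,2,60, 0,-30,0,0,60]'
python3 - <<'E'
from h import *
p,d=cams.snapshot("top"); s,e=cams.snapshot("side"); np.save("side3.npy",e)
for c in("top","side"):
  for n in("lid_knob",): 
    for f in cams.spot_point(c,n)[:2]: print(c,n,f, atz(c,f["uv"],241).round())
cv2.imwrite("pics/c6.png",np.vstack([cv2.resize(p[130:240,150:310,::-1],(500,300),interpolation=2),cv2.resize(s[130:230,150:310,::-1],(500,300),interpolation=2)]))
E
```

```text
clock: 21.85
tool_pos: [487.8, 294.3, 169.8]
tool_rot: [180.0, 0.0, -4.7]
force: [0.2, -0.2, -0.1]
gripper_width: 51.8
grip_force: 0.0
clock: 22.85
tool_pos: [608.4, 102.6, 348.0]
tool_rot: [180.0, 0.0, 9.3]
force: [0.5, 0.1, -0.2]
gripper_width: 60.0
grip_force: 0.0
top lid_knob {'uv': [268.0, 155.9], 'p': 0.71} [638.   9. 241.]
top lid_knob {'uv': [266.7, 145.4], 'p': 0.68} [674.  16. 241.]
side lid_knob {'uv': [284.4, 170.2], 'p': 0.67} [674.   3. 241.]
```

View pics/c6.png

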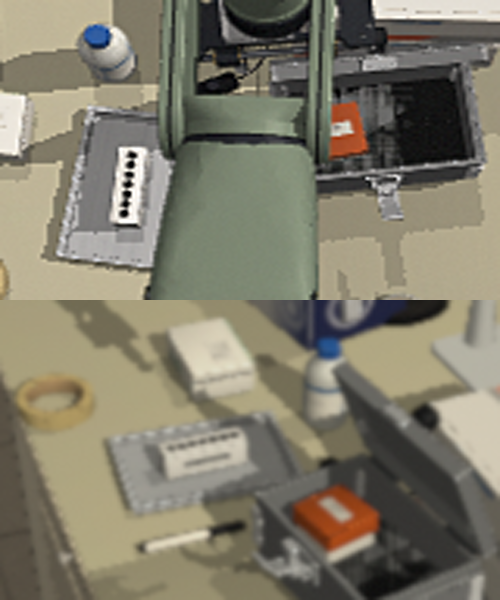

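The rack stands upright and aligned near the tray centre, the marker and bottle are unmoved, and the lid is still up. I go back to the knob to close it.

```bash
python3 -m jog '[0,-40,0,0.4,60, 20,-40,0,0,60, 30,-13,0,0,60, 26,0,0,0,60, 0,0,-30,0,60, 0,0,-30,0,60, 0,0,-28,0,60, 0,0,-28,0,60]'; python3 -m jog '[0,0,0,0,60, 0,0,0,0,20, 0,0,0,0,20, 0,0,0,0,20, 0,0,0,0,20, 0,0,0,0,20, 0,0,0,0,20, 0,0,0,0,20]' 30
```

```text
clock: 24.05
tool_pos: [684.2, 13.5, 231.3]
tool_rot: [-180.0, -0.0, 9.9]
force: [0.1, -0.7, 0.4]
gripper_width: 60.1
grip_force: 0.0
clock: 25.05
tool_pos: [685.3, 9.6, 233.6]
tool_rot: [179.8, -0.2, 9.7]
force: [0.8, -5.2, 3.8]
gripper_width: 28.8
grip_force: 30.0
```

```bash
python3 -m jog '[-22.3,-3.8,-2.3,0,20, -21.3,-3.6,-6.2,0,20, -20,-3.4,-9.8,0,20, -18,-3.1,-13.2,0,20, -15.5,-2.6,-16.2,0,20, -12.3,-2.1,-18.7,0,20, -8,-1.3,-18,0,20, -1,-0.2,-3,0,20]'; python3 -m jog '[0,0,-1,0,20, 0,0,-1,0,20, 0,0,-1,0,20, 0,0,-1,0,20, 0,0,0,0,20, 0,0,0,0,20, 0,0,0,0,20, 0,0,0,0,20]'
```

```text
clock: 26.05
tool_pos: [567.5, -12.0, 146.0]
tool_rot: [179.6, -0.2, 9.7]
force: [-0.5, -9.1, 10.1]
gripper_width: 28.7
grip_force: 30.0
clock: 27.05
tool_pos: [567.6, -12.0, 145.8]
tool_rot: [179.6, -0.2, 9.7]
force: [-6.6, -9.2, 18.7]
gripper_width: 28.9
grip_force: 30.0
```

```bash
python3 -m jog '[0,0,0,0,60, 0,0,0,0,60, 0,0,0,0,60, 0,0,30,0,60, 0,0,60,0,60, 0,0,60,0,60, -50,-50,0,0,60, -50,-50,0,0,60]'; python3 -m jog '[-40,-50,0,0,60, -40,-50,0,0,60, -20,-50,0,0,60, 0,-50,0,0,60, 0,0,0,0,60, 0,0,0,0,60, 0,0,0,0,60, 0,0,0,0,60]'
python3 - <<'E'
from h import *
p,d=cams.snapshot("top"); s,e=cams.snapshot("side")
a=np.radians(9.7); ex=np.array([np.cos(a),np.sin(a)]); n=np.array([-ex[1],ex[0]])
for c,dd in(("top0",np.load("top0.npy")),("top",d),("side0",np.load("side0.npy")),("side",e)):
    P=cloud(c.strip("0"),dd); q=P[...,:2]-[610,-5.5]; X=q@ex; Y=q@n; Z=P[...,2]
    for lo,hi in((-72,-40),(40,70)):
        m=(dd>0)&(X>lo)&(X<hi)&(abs(Y)>35)&(abs(Y)<108)&(Z>120)&(Z<160); print(c,lo,m.sum(),np.median(Z[m]).round(2),end=" | ")
    m=(dd>0)&(X<-95)&(X>-170)&(abs(Y)<16)&(Z>12); print("lever",np.percentile(Z[m],[10,50,90]).round())
cv2.imwrite("pics/c7.png",np.vstack([cv2.resize(p[130:240,150:310,::-1],(500,300),interpolation=2),cv2.resize(s[130:280,150:350,::-1],(500,300),interpolation=2)]))
E
```

```text
clock: 28.05
tool_pos: [476.9, -97.1, 290.9]
tool_rot: [180.0, -0.1, 9.9]
force: [0.2, -1.8, 0.3]
gripper_width: 60.0
grip_force: 0.0
clock: 29.05
tool_pos: [379.7, -293.5, 290.6]
tool_rot: [-180.0, -0.0, 9.9]
force: [0.1, 0.7, -0.8]
gripper_width: 60.0
grip_force: 0.0
top0 -72 348 134.32 | top0 40 302 134.2 | lever [40. 49. 54.]
top -72 351 134.1 | top 40 310 134.47 | lever [101. 108. 132.]
side0 -72 285 133.14 | side0 40 237 133.45 | lever [38. 46. 54.]
side -72 184 133.89 | side 40 231 133.33 | lever [100. 106. 119.]
```

View pics/c7.png

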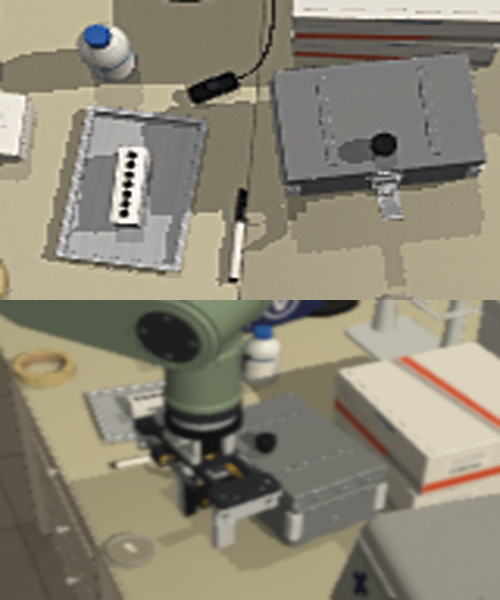

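The lid is fully down, its front and rear heights matching the start. The lever is still open and the rack is upright in the tray.

```bash
python3 -c "
from cell import r; print(r.job_done())"
```

```text
the job is handed in; nothing more can be done
None
```

I handed the job in at about 29 s on the robot clock: the rack is upright and lined up on the tray floor, the lid is shut, the latch is undone, the square box was left in the case, and I saw nothing else disturbed; the hand-in returned no verdict.

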